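# Put the mixed-up reagent bottles back in their own spill dishes

## Robot

A 6-joint arm with a two-finger parallel gripper is mounted at the origin on a cart in front of the work surface, level with it; the furniture and walls round the work are solid. World frame = base frame: x ahead of the robot, y to its left, z up, the work surface at z = 0. Lengths are in m, angles in rad, forces in N, time in s.
With the tool pointing down it reaches from about 0.25 to 0.775 m from the base axis. Payload 4 kg.
Tool frame: the origin (TCP) lies at the very end of the fingers, on their centre line; the grasp point (between the pads) lies 19 mm behind it (robot.tcp_to_grasp is the distance from the TCP to the grasp point, in m); z points along the fingers, y is the line along which they close (so a half turn about z gives the same grasp; the last joint's range is limited). The gripper opens to 94 mm and grips with 3 to 60 N. Pads are 16 mm wide; open, the fingers measure 119 mm over their backs; the gripper's body (75 mm by 177 mm) begins 78 mm behind the grasp point.
Start: joints at [-1.372, 0.087, 1.371, -0, 1.684, -0.103], TCP at [0.163, -0.525, 0.206] pointing down, gripper open.
Joint ranges: [-3.1, 3.1], [-0.76, 2.03], [0.27, 2.55], [-1.08, 4.22], [0.17, 2.65], [-2.57, 2.57]. Speed limits (rad/s): [2.79, 2.79, 3.14, 3.14, 3.14, 3.14].

## Interface

Orientations are given as [roll, pitch, yaw] about the fixed x, y, z axes, in that order (R = Rz(yaw) Ry(pitch) Rx(roll)).
In Python, from bench import robot gives the robot as it stands.
- The arm moves only by the tool run_rows, called as name([rows], argument=value, ...), one row to a line, values as JSON. Schema: {"type":"object","properties":{"ticks":{"type":"array","items":{"type":"array","items":{"type":"array","items":{"type":"number"},"minItems":5,"maxItems":5},"minItems":1,"maxItems":20},"minItems":1,"maxItems":1},"only":{"type":"string"},"quiet":{"type":"boolean"},"lines":{"type":"string"}},"required":["ticks"],"additionalProperties":false}. ticks is a list that holds a single list of rows (three levels of brackets), with 1 to 20 rows, each of 5 numbers: the finger opening in m, then dx, dy, dz in normalised numbers (1 is 0.3 m), then a turn about the tool's z in normalised numbers (1 is 45 degrees); each row shifts and turns the commanded pose from where the row before left it, along the tool's axes as they then stand; what a row does not reach is not made up. A row lasts 1/12 s, in which the tool goes at most 0.0417 m and 0.125 rad, less where a joint would pass 70% of its speed; a pose out of reach is approached as far as the arm can. The fingers move at their own pace and stop on an object; the grip force is fixed at half the most. Time passes only in rows, so rows that do not move let the fingers close. The tool returns the time, the measured TCP pose, the force, the opening and the grip force at its end. only (a regular expression) keeps the lines of the reply that match it, lines (a string "A,B") keeps lines A to B, and quiet returns only ok. Input that does not fit is refused with a message, and nothing moves.
- robot.get_obs(): the state, without advancing time (a new reading comes with each control period).
- robot.snapshot(name): name is "scene" or "side" or "wrist"; returns a dict with "color" (480x640x3 uint8, blue, green, red), "fx", "fy", "cx", "cy" (pixels), "k1" (the pictures are not rectified: a ray, as slopes to the right and down, at radius r is drawn at 1 + k1 r^2 times it, then the intrinsics apply), "extrinsics" (4x4, takes a point from world to camera coordinates). Camera axes: x right, y down, z forward; pixel columns grow to the right and rows downward; lengths in m; the calibration is good to about 2 mm. A picture is of the moment at which its call begins. There is no depth.
- robot.close_job(): hands the job in; it is judged then, once.
The state is a dict: "time": time; "joint_positions": joint angles; "qvel": joint speeds; "joint_torque": joint torques, N m; "tool_pos": TCP position; "ee_rot": TCP orientation; "wrist_force": force on the tool from outside, world axes, zero at the start; "wrist_torque": the same for the moment, N m; "width": finger opening in m; "finger_force": force on a finger pad.
Only numpy, scipy, OpenCV 4.12 (cv2) and the standard library are available. Lean on these libraries where they do the work, as an engineer would, in place of code of your own. Each camera call takes 0.05 s, during which the arm holds its last target. There are 200 camera calls.

## Task

The four reagent bottles have been put back in each other's spill dishes: swap them round so that each stands upright in the middle of its own dish - the brown bottle in the brown dish, the all-white one in the white dish, the blue-capped one in the blue dish and the orange-capped one in the orange dish. Move one bottle at a time; the empty grey dish (or a bare spot of worktop) is free for parking a bottle on the way. Keep every bottle upright, set each down on its dish before letting go (never drop one), and in the end let go of them all.

Things in the scene. Friction and masses are not known exactly. Their poses are not given: they have to be found in the camera images.
- bottle_brown: Loose closed dark brown bottle with a black cap. Round body 52 mm across up to 83 mm above its underside, then the fixed round cap, 34 mm across; total height 94 mm. 120 g (+-30 %). Grip the cap or the body. Origin: centre of its underside, z up its axis. Stands in a wrong dish at the start.
- bottle_white: Loose closed all-white bottle with a white cap. Round body 54 mm across up to 87 mm above its underside, then the fixed round cap, 35 mm across; total height 100 mm. 120 g (+-30 %). Grip the cap or the body. Origin: centre of its underside, z up its axis. Stands in a wrong dish at the start.
- bottle_blue: Loose closed white bottle with a blue band and a blue cap. Round body 62 mm across up to 104 mm above its underside, then the fixed round cap, 40 mm across; total height 119 mm. 220 g (+-30 %). Grip the cap or the body. Origin: centre of its underside, z up its axis. Stands in a wrong dish at the start.
- bottle_orange: Loose closed clear bottle with pink content with an orange cap. Round body 56 mm across up to 91 mm above its underside, then the fixed round cap, 36 mm across; total height 104 mm. 210 g (+-30 %). Grip the cap or the body. Origin: centre of its underside, z up its axis. Stands in a wrong dish at the start.
- dish_brown: Round shallow spill dish, brown, fixed on the worktop: 100 mm across, 94 mm inside its rim, floor 3 mm thick, rim top 6 mm up. Origin: centre of its underside (z = 0), z up. Home of the bottle of the same name. Dishes change places from start to start, centres over 110 mm apart; only things under 30 mm high between them.
- dish_white: Round shallow spill dish, white, fixed on the worktop: 100 mm across, 94 mm inside its rim, floor 3 mm thick, rim top 6 mm up. Origin: centre of its underside (z = 0), z up. Home of the bottle of the same name. Dishes change places from start to start, centres over 110 mm apart; only things under 30 mm high between them.
- dish_blue: Round shallow spill dish, blue, fixed on the worktop: 100 mm across, 94 mm inside its rim, floor 3 mm thick, rim top 6 mm up. Origin: centre of its underside (z = 0), z up. Home of the bottle of the same name. Dishes change places from start to start, centres over 110 mm apart; only things under 30 mm high between them.
- dish_orange: Round shallow spill dish, orange, fixed on the worktop: 100 mm across, 94 mm inside its rim, floor 3 mm thick, rim top 6 mm up. Origin: centre of its underside (z = 0), z up. Home of the bottle of the same name. Dishes change places from start to start, centres over 110 mm apart; only things under 30 mm high between them.
- dish_spare: Round shallow spill dish, plain grey, fixed on the worktop: 100 mm across, 94 mm inside its rim, floor 3 mm thick, rim top 6 mm up. Origin: centre of its underside (z = 0), z up. Empty at the start, for parking a bottle. A shelf hangs 0.6 m above the worktop left of and behind the dishes (x > 0.5, y > 0.12; its post at x 0.58, y 0.50): come and go on the robot's side of it.

How it is judged:
By the outcome, as a careful person would: the job done as asked, in the order asked, and still so for the second after the job is handed in, with the robot touching nothing.
It also fails if it takes over 122 s, if anything falls off the work surface, if the arm or the gripper's body presses on something with over 40 N, if the wrist force passes 120 N, or if a joint passes its speed limit or range.

## Working session

There is one attempt and no reset: what is moved stays moved. The work goes in short steps, Python scripts to look and compute and a tool call to move; the robot and the scene stay as the last step left them, time stands still between calls to the robot, and variables do not carry over. Pictures are saved under pics/ and viewed, at most 14 in all, crops included, and the job is handed in when it is done.

```bash
ls; mkdir -p pics; python3 - <<'E'
from bench import robot
import cv2
for n in ("scene","side"):
    s=robot.snapshot(n); cv2.imwrite(f"pics/{n}0.png",s["color"]); print(n,s["fx"],s["cx"],s["cy"],s["k1"]); print(s["extrinsics"])
o=robot.get_obs(); print(o["time"],o["tool_pos"],o["ee_rot"],o["width"],robot.tcp_to_grasp)
E
```

```text
bench.py
pics
scene 521.535100209578 321.28267022470266 235.14753966431553 -0.05775388222345444
[[ 0.81997427 -0.57234411 -0.00802628 -0.56143091]
 [-0.42296433 -0.5963969  -0.68221105  0.15339712]
 [ 0.38567263  0.56279034 -0.73111125  0.74253831]
 [ 0.          0.          0.          1.        ]]
side 571.4530023189151 311.69284446122424 240.2578904035707 -0.02006265058219329
[[ 0.90446682  0.42641349  0.01055055 -0.44074538]
 [ 0.38426558 -0.80383152 -0.45408683 -0.32851908]
 [-0.18514788  0.41476069 -0.89089496  1.20804552]
 [ 0.          0.          0.          1.        ]]
0.1 [ 0.16338489 -0.52467913  0.20444533] [-3.13968003e+00 -1.77230033e-04  3.01789706e-01] 0.09394308317267122 0.0188
```

View pics/scene0.png

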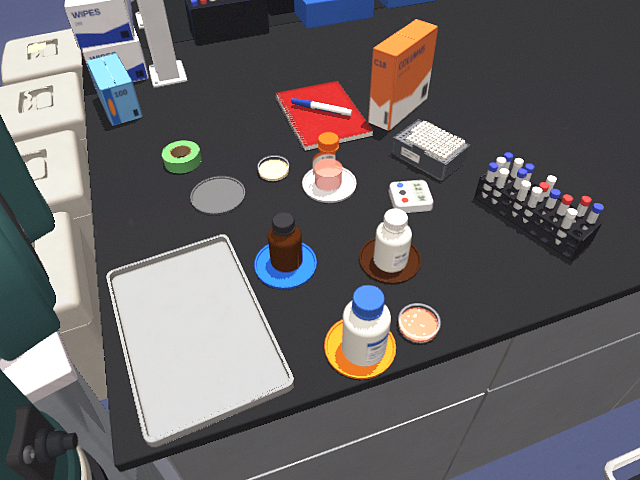

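View pics/side0.png

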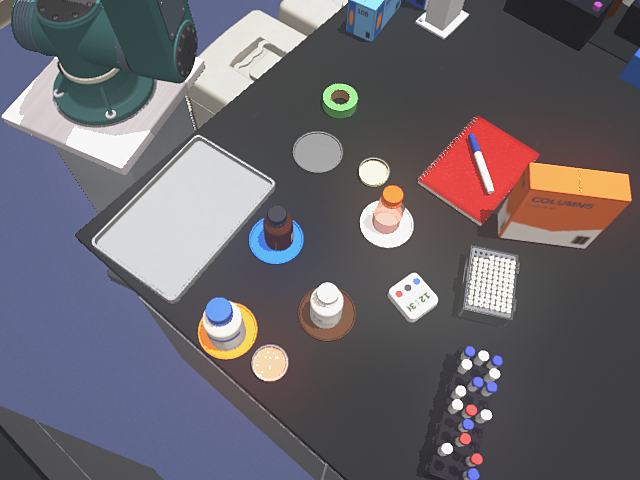

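Both views agree. The brown bottle is in the blue dish, blue in orange, orange in white and white in brown, and the spare is at scene (218,195) and side (318,151). I'll triangulate from both views and fit the rim and cap circles.

```bash
cat > h.py <<'E'
import numpy as np, cv2
from scipy.optimize import minimize, least_squares
from bench import robot
class Cam:
    def __init__(s,name):
        d=robot.snapshot(name); s.__dict__.update(d); s.E=np.array(d["extrinsics"]); s.img=d["color"]
        b=cv2.GaussianBlur(s.img,(0,0),1.2).astype(np.float32)
        s.gx=cv2.Sobel(b,-1,1,0)/8; s.gy=cv2.Sobel(b,-1,0,1)/8
    def proj(s,P):
        c=np.atleast_2d(P)@s.E[:3,:3].T+s.E[:3,3]; u=c[:,:2]/c[:,2:]
        u=u*(1+s.k1*(u**2).sum(1,keepdims=True))
        return u*[s.fx,s.fy]+[s.cx,s.cy]
def tri(cams,pix):
    return least_squares(lambda p:np.concatenate([c.proj(p)[0]-q for c,q in zip(cams,pix)]),[.5,0,.05])
T=np.linspace(0,2*np.pi,120,endpoint=False)
def circ(p,r): return np.c_[p[0]+r*np.cos(T),p[1]+r*np.sin(T),0*T+p[2]]
def score(cams,p,r):
    t=0
    for c in cams:
        a=c.proj(circ(p,r)); n=c.proj(circ(p,r*1.05))-a; n/=np.linalg.norm(n,axis=1,keepdims=True)
        m=a.astype(np.float32).reshape(-1,1,2)
        g=cv2.remap(c.gx,m,None,1)[:,0]*n[:,:1]+cv2.remap(c.gy,m,None,1)[:,0]*n[:,1:]
        t+=np.minimum(np.abs(g).max(1),25).mean()
    return t
def fit(cams,p,r,zfix=None):
    p=np.array(p,float); k=3 if zfix is None else 2
    f=lambda q:-score(cams,np.r_[q,[zfix]*(3-k)],r)
    d=np.arange(-.012,.0121,.002)
    g=np.array(np.meshgrid(*[d]*k)).reshape(k,-1).T+p[:k]
    b=g[np.argmin([f(q) for q in g])]
    o=minimize(f,b,method="Nelder-Mead",options=dict(initial_simplex=np.vstack([b]+[b+.002*e for e in np.eye(k)])))
    return o.x,-o.fun
CAP=dict(brown=(.017,.097),white=(.0175,.103),blue=(.020,.122),orange=(.018,.107))
E
python3 - <<'E'
from h import *
C=[Cam("scene"),Cam("side")]
caps=dict(brown=((283,222),(277,213)),white=((396,217),(327,291)),blue=((369,297),(218,309)),orange=((328,140),(393,194)))
dish=dict(brown=((390,258),(327,313)),white=((329,183),(386,223)),blue=((286,263),(276,240)),orange=((360,347),(228,330)),spare=((218,195),(318,151)))
def draw(p,r):
    for c in C: cv2.polylines(c.img,[np.round(c.proj(circ(p,r))*8).astype(np.int32)],True,(0,255,0),1,cv2.LINE_AA,3)
for n,d in (("cap",caps),("dish",dish)):
  for k,q in d.items():
    t=tri(C,q); r=CAP[k][0] if n=="cap" else .05; z=CAP[k][1] if n=="cap" else .006
    a,sa=fit(C,t.x,r); b,sb=fit(C,np.r_[t.x[:2],z],r,z)
    print(n,k,"tri",t.x.round(4),"free",a.round(4),round(sa,1),"zfix",b.round(4),round(sb,1)); draw(np.r_[b,z],r)
cv2.imwrite("pics/fit.png",np.hstack([cv2.resize(C[0].img[100:400,150:450],(400,400)),cv2.resize(C[1].img[100:400,170:470],(400,400))]))
E
```

```text
cap brown tri [ 0.4994 -0.1654  0.0898] free [ 0.4993 -0.1667  0.0766] 15.5 zfix [ 0.4993 -0.1672] 11.0
cap white tri [ 0.6359 -0.2618  0.1   ] free [ 0.6362 -0.2603  0.0993] 45.6 zfix [ 0.6349 -0.2625] 43.0
cap blue tri [ 0.5027 -0.3651  0.1207] free [ 0.502  -0.3643  0.1227] 49.5 zfix [ 0.502  -0.3643] 49.5
cap orange tri [ 0.6636 -0.0504  0.0991] free [ 0.6631 -0.0518  0.1046] 48.3 zfix [ 0.6617 -0.0539] 47.7
dish brown tri [ 0.6388 -0.2597  0.0018] free [ 0.6381 -0.2584  0.0027] 24.8 zfix [ 0.6374 -0.2598] 23.7
dish white tri [ 0.6648 -0.0526  0.0013] free [ 0.6658 -0.0525  0.0016] 44.7 zfix [ 0.6655 -0.056 ] 44.7
dish blue tri [ 0.4961 -0.1716  0.0016] free [ 0.4949 -0.1698  0.0042] 41.4 zfix [ 0.4942 -0.1712] 41.4
dish orange tri [ 0.4998 -0.3594 -0.0016] free [ 0.4974 -0.3601  0.0057] 43.9 zfix [ 0.4975 -0.36  ] 43.9
dish spare tri [ 0.4818  0.0415 -0.0011] free [0.4813 0.0392 0.0037] 43.8 zfix [0.4812 0.0376] 43.3
```

View pics/fit.png

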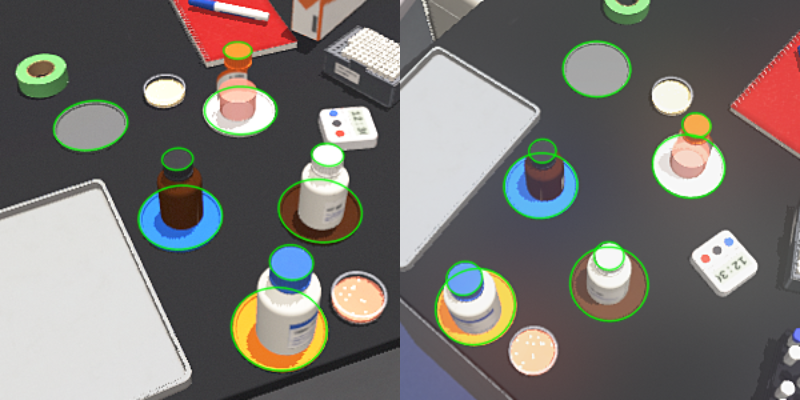

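Caps fit at z ≈ 0.10 to 0.12 and dishes at ≈ 0.004, which matches the text. Order: brown→spare, blue→blue, orange→orange, white→white, brown→brown. I'll turn to yaw 0 so the tool axes are world x, −y, −z, then go above the brown bottle.

The manual's scale: shifts go in shares of 0.3 m and turns go in shares of 45 degrees. Converting my numbers, -0.0255 m is -0.085, 0.024 m is 0.08, 0.102 rad is 0.1299.

run_rows([
  [[0.094,0,0,0,0.1273],[0.094,0,0,0,0.1273],[0.094,0,0,0,0.1299],[0.094,0.08,-0.085,0,0],[0.094,0.08,-0.085,0,0],[0.094,0.08,-0.085,0,0],[0.094,0.08,-0.085,0,0],[0.094,0.08,-0.085,0,0],[0.094,0.08,-0.085,0,0],[0.094,0.08,-0.085,0,0],[0.094,0.08,-0.085,0,0],[0.094,0.08,-0.085,0,0],[0.094,0.08,-0.085,0,0],[0.094,0.08,-0.085,0,0],[0.094,0.08,-0.085,0,0],[0.094,0.08,-0.085,0,0],[0.094,0.08,-0.085,0,0]],
])

```text
time: 1.62
tool_pos: [0.5004, -0.1667, 0.2053]
ee_rot: [3.141, 0.0, -0.0]
wrist_force: [0.2, 0.3, -0.0]
width: 0.0939
finger_force: 0.0
```

run_rows([
  [[0.094,0,0,0,0],[0.094,0,0,0,0]],
])

```text
time: 1.78
tool_pos: [0.5001, -0.1669, 0.2049]
ee_rot: [-3.141, 0.001, 0.003]
wrist_force: [-0.3, -1.3, -0.8]
width: 0.0937
finger_force: 0.0
```

```bash
python3 - <<'E'
from h import *
o=robot.get_obs(); print(o["tool_pos"],o["ee_rot"])
c=Cam("wrist"); cv2.imwrite("pics/w1.png",c.img); print(c.E, c.fx)
E
```

```text
[ 0.50009748 -0.16686235  0.20489846] [-3.14148623e+00  1.23810892e-03  3.34158231e-03]
[[ 4.12635778e-03 -9.99991215e-01 -7.37229571e-04 -1.68869678e-01]
 [-9.61277712e-01 -4.16975597e-03  2.75549948e-01  4.52324532e-01]
 [-2.75550601e-01 -4.28335318e-04 -9.61286473e-01  5.29266829e-01]
 [ 0.00000000e+00  0.00000000e+00  0.00000000e+00  1.00000000e+00]] 357.6802114743983
```

View pics/w1.png

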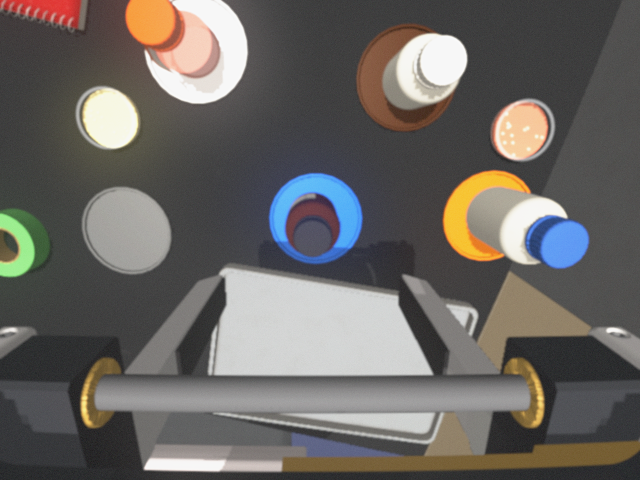

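The wrist view shows all five dishes; the brown cap is at (313,236), the blue dish at (316,218) and the spare at (127,230). I'll use it as a check on the fits.

```bash
python3 - <<'E'
from h import *
c=[Cam("wrist")]
D=dict(brown=(.638,-.259),white=(.6655,-.054),blue=(.4945,-.1705),orange=(.4975,-.360),spare=(.481,.039))
B=dict(brown=(.4993,-.167),white=(.6355,-.2613),blue=(.502,-.3643),orange=(.6625,-.0525))
for k,p in D.items(): print("dish",k,*[ (a.round(4),round(s,1)) for a,s in [fit(c,[*p,.006],.05,.006)]])
for k,p in B.items(): print("cap",k,*[ (a.round(4),round(s,1)) for a,s in [fit(c,[*p,CAP[k][1]],*CAP[k])]])
E
```

```text
dish brown (array([ 0.6385, -0.2591]), np.float64(11.9))
dish white (array([ 0.6635, -0.0533]), np.float64(16.8))
dish blue (array([ 0.4965, -0.1705]), np.float64(25.0))
dish orange (array([ 0.5008, -0.3596]), np.float64(21.3))
dish spare (array([0.4816, 0.0391]), np.float64(20.3))
cap brown (array([ 0.5018, -0.1675]), np.float64(13.5))
cap white (array([ 0.637, -0.262]), np.float64(20.8))
cap blue (array([ 0.5027, -0.3645]), np.float64(25.0))
cap orange (array([ 0.6632, -0.0526]), np.float64(16.7))
```

Agreement is within 2 mm. Descend 0.16 and grip the brown body.

Converted, 0.02 m is 0.0667, 0.015 m is 0.05.

run_rows([
  [[0.094,0,0,0.0667,0],[0.094,0,0,0.0667,0],[0.094,0,0,0.0667,0],[0.094,0,0,0.0667,0],[0.094,0,0,0.0667,0],[0.094,0,0,0.0667,0],[0.094,0,0,0.0667,0],[0.094,0,0,0.05,0],[0.094,0,0,0.0167,0],[0.094,0,0,0,0],[0.04,0,0,0,0],[0.04,0,0,0,0],[0.04,0,0,0,0],[0.04,0,0,0,0],[0.04,0,0,0,0],[0.04,0,0,0,0],[0.04,0,0,0,0],[0.04,0,0,0,0]],
])

```text
time: 3.38
tool_pos: [0.4998, -0.168, 0.0458]
ee_rot: [-3.141, -0.0, 0.0]
wrist_force: [-0.1, 0.9, 1.8]
width: 0.0514
finger_force: 30.0
```

Converted, -0.023 m is -0.0767, -0.02 m is -0.0667.

run_rows([
  [[0.04,0,0,-0.0333,0],[0.04,0,0,-0.0667,0],[0.04,0,0,-0.0667,0],[0.04,0,0,-0.0333,0],[0.04,-0.0067,-0.0767,0,0],[0.04,-0.0067,-0.0767,0,0],[0.04,-0.0067,-0.0767,0,0],[0.04,-0.0067,-0.0767,0,0],[0.04,-0.0067,-0.0767,0,0],[0.04,-0.0067,-0.0767,0,0],[0.04,-0.0067,-0.0767,0,0],[0.04,-0.0067,-0.0767,0,0],[0.04,-0.01,-0.0767,0,0],[0.04,0,0,0,0],[0.04,0,0,0.0667,0],[0.04,0,0,0.0667,0],[0.04,0,0,0.0333,0],[0.04,0,0,0.0167,0],[0.04,0,0,0,0]],
])

```text
time: 4.97
tool_pos: [0.4796, 0.0383, 0.0492]
ee_rot: [3.141, 0.003, -0.001]
wrist_force: [0.6, -1.0, -0.7]
width: 0.0517
finger_force: 30.0
```

Converted, 0.001 m is 0.0033.

run_rows([
  [[0.04,0.0033,0,0.0033,0],[0.04,0.0033,0,0.0033,0],[0.04,0,0,0.0033,0],[0.04,0,0,0,0],[0.04,0,0,0,0]],
])

```text
time: 5.38
tool_pos: [0.483, 0.0387, 0.048]
ee_rot: [3.141, -0.001, -0.0]
wrist_force: [0.5, 0.5, -1.2]
width: 0.0519
finger_force: 30.0
```

Converted, 0.001 m is 0.0033.

run_rows([
  [[0.04,0,0,0.0033,0],[0.04,0,0,0,0],[0.04,0,0,0,0]],
])

```text
time: 5.63
tool_pos: [0.4826, 0.0388, 0.0465]
ee_rot: [3.142, -0.0, -0.0]
wrist_force: [0.6, -0.3, -0.9]
width: 0.0514
finger_force: 30.0
```

run_rows([
  [[0.04,0,0,0.0033,0],[0.04,0,0,0,0],[0.04,0,0,0,0]],
])

```text
time: 5.88
tool_pos: [0.4828, 0.0388, 0.0458]
ee_rot: [3.142, -0.0, -0.0]
wrist_force: [-0.3, 0.6, 1.5]
width: 0.0513
finger_force: 30.0
```

On the dish: the force changed sign and z matches the grasp. Release, rise, and go above blue.

Converted, -0.04 m is -0.1333, -0.03 m is -0.1.

run_rows([
  [[0.094,0,0,0,0],[0.094,0,0,0,0],[0.094,0,0,0,0],[0.094,0,0,0,0],[0.094,0,0,0,0],[0.094,0,0,-0.0333,0],[0.094,0,0,-0.1,0],[0.094,0,0,-0.1333,0],[0.094,0,0,-0.1333,0],[0.094,0,0,-0.1333,0]],
])

```text
time: 6.72
tool_pos: [0.4821, 0.0388, 0.2078]
ee_rot: [3.142, -0.0, -0.0]
wrist_force: [2.0, 0.5, -0.0]
width: 0.0941
finger_force: 0.0
```

run_rows([
  [[0.094,0.005,0.1033,0,0],[0.094,0.005,0.1033,0,0],[0.094,0.005,0.1033,0,0],[0.094,0.005,0.1033,0,0],[0.094,0.005,0.1033,0,0],[0.094,0.005,0.1033,0,0],[0.094,0.005,0.1033,0,0],[0.094,0.005,0.1033,0,0],[0.094,0.005,0.1033,0,0],[0.094,0.005,0.1033,0,0],[0.094,0.005,0.1033,0,0],[0.094,0.005,0.1033,0,0],[0.094,0.005,0.1033,0,0],[0.094,0,0,0,0],[0.094,0,0,0,0]],
])

```text
time: 7.97
tool_pos: [0.5016, -0.3654, 0.2053]
ee_rot: [-3.141, 0.001, -0.003]
wrist_force: [0.6, 0.5, 0.5]
width: 0.0942
finger_force: 0.0
```

Converted, 0.02 m is 0.0667, 0.01 m is 0.0333.

run_rows([
  [[0.094,0.0033,-0.0033,0.0667,0],[0.094,0,0,0.0667,0],[0.094,0,0,0.0667,0],[0.094,0,0,0.0667,0],[0.094,0,0,0.0667,0],[0.094,0,0,0.0667,0],[0.094,0,0,0.0667,0],[0.094,0,0,0.0333,0],[0.094,0,0,0.0167,0],[0.094,0,0,0,0],[0.05,0,0,0,0],[0.05,0,0,0,0],[0.05,0,0,0,0],[0.05,0,0,0,0],[0.05,0,0,0,0],[0.05,0,0,0,0],[0.05,0,0,0,0],[0.05,0,0,0,0]],
])

```text
time: 9.47
tool_pos: [0.5033, -0.3637, 0.0512]
ee_rot: [3.14, -0.001, -0.0]
wrist_force: [-0.9, -0.2, 2.8]
width: 0.0616
finger_force: 30.0
```

```bash
python3 - <<'E'
from h import *
a=Cam("scene").img;b=Cam("side").img
cv2.imwrite("pics/m1.png",np.hstack([a[100:400,170:470],b[100:400,170:470]]))
E
```

```text
(no output)
```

View pics/m1.png

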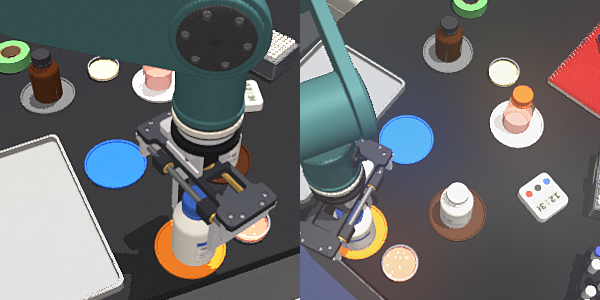

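The brown bottle is upright in the spare dish (crop 45,75 and 447,40), and blue is gripped at 61.6 mm. Move blue to the blue dish.

Converted, -0.025 m is -0.0833, -0.024 m is -0.08.

run_rows([
  [[0.05,0,0,-0.0333,0],[0.05,0,0,-0.0667,0],[0.05,0,0,-0.0667,0],[0.05,0,0,-0.0333,0],[0.05,-0.0033,-0.08,0,0],[0.05,-0.0033,-0.08,0,0],[0.05,-0.0033,-0.08,0,0],[0.05,-0.0033,-0.08,0,0],[0.05,-0.0033,-0.08,0,0],[0.05,-0.0033,-0.08,0,0],[0.05,-0.0033,-0.08,0,0],[0.05,-0.0033,-0.0833,0,0],[0.05,0,0,0,0],[0.05,0,0,0.0667,0],[0.05,0,0,0.0667,0],[0.05,0,0,0.0333,0],[0.05,0,0,0.0167,0],[0.05,0,0,0.0067,0],[0.05,0,0,0,0],[0.05,0,0,0,0]],
])

```text
time: 11.23
tool_pos: [0.4957, -0.1708, 0.0544]
ee_rot: [3.141, -0.001, -0.001]
wrist_force: [0.4, 0.0, -1.7]
width: 0.0621
finger_force: 30.0
```

run_rows([
  [[0.05,0,0,0.0033,0],[0.05,0,0,0,0],[0.05,0,0,0,0]],
])

```text
time: 11.48
tool_pos: [0.4954, -0.1705, 0.0531]
ee_rot: [3.141, -0.001, -0.0]
wrist_force: [1.2, -0.5, -2.1]
width: 0.0616
finger_force: 30.0
```

run_rows([
  [[0.05,0,0,0.0033,0],[0.05,0,0,0,0],[0.05,0,0,0,0]],
])

```text
time: 11.73
tool_pos: [0.495, -0.1702, 0.0515]
ee_rot: [3.142, 0.0, -0.0]
wrist_force: [-0.5, 0.2, -1.6]
width: 0.0614
finger_force: 30.0
```

Converted, 0.001 m is 0.0033.

run_rows([
  [[0.05,0,0,0.0033,0],[0.05,0,0,0,0],[0.05,0,0,0,0]],
])

```text
time: 11.98
tool_pos: [0.4952, -0.1703, 0.0512]
ee_rot: [3.141, -0.001, -0.0]
wrist_force: [-2.1, 0.2, 3.2]
width: 0.0616
finger_force: 30.0
```

Contact (+3 N). Release and go above orange.

Converted, -0.04 m is -0.1333, 0.028 m is 0.0933.

run_rows([
  [[0.094,0,0,0,0],[0.094,0,0,0,0],[0.094,0,0,0,0],[0.094,0,0,0,0],[0.094,0,0,0,0],[0.094,0,0,-0.0333,0],[0.094,0,0,-0.1,0],[0.094,0,0,-0.1333,0],[0.094,0,0,-0.1333,0],[0.094,0,0,-0.1167,0],[0.094,0.0933,-0.0667,0,0],[0.094,0.0933,-0.0667,0,0],[0.094,0.0933,-0.0667,0,0],[0.094,0.0933,-0.0667,0,0],[0.094,0.0933,-0.0633,0,0],[0.094,0.0933,-0.0633,0,0],[0.094,0,0,0,0],[0.094,0,0,0,0]],
])

```text
time: 13.48
tool_pos: [0.6637, -0.0511, 0.2045]
ee_rot: [3.142, 0.002, 0.002]
wrist_force: [-0.4, 0.8, -0.5]
width: 0.0942
finger_force: 0.0
```

Lower 0.158 to TCP ≈ 0.047 and grip.

Converted, 0.02 m is 0.0667, 0.013 m is 0.0433.

run_rows([
  [[0.094,-0.0033,0.0033,0.0667,0],[0.094,0,0,0.0667,0],[0.094,0,0,0.0667,0],[0.094,0,0,0.0667,0],[0.094,0,0,0.0667,0],[0.094,0,0,0.0667,0],[0.094,0,0,0.0667,0],[0.094,0,0,0.0433,0],[0.094,0,0,0.0167,0],[0.094,0,0,0,0],[0.045,0,0,0,0],[0.045,0,0,0,0],[0.045,0,0,0,0],[0.045,0,0,0,0],[0.045,0,0,0,0],[0.045,0,0,0,0],[0.045,0,0,0,0],[0.045,0,0,0,0]],
])

```text
time: 14.98
tool_pos: [0.6623, -0.053, 0.0479]
ee_rot: [-3.141, -0.001, 0.0]
wrist_force: [0.1, 0.9, 1.3]
width: 0.0557
finger_force: 30.0
```

Converted, -0.04 m is -0.1333, 0.0256 m is 0.0853.

run_rows([
  [[0.045,0,0,-0.0333,0],[0.045,0,0,-0.1,0],[0.045,0,0,-0.1333,0],[0.045,0,0,-0.1333,0],[0.045,0,0,-0.0667,0],[0.045,0,0,0,0],[0.045,-0.0453,0.0853,0,0],[0.045,-0.0453,0.0853,0,0],[0.045,-0.0453,0.0853,0,0],[0.045,-0.0453,0.0853,0,0],[0.045,-0.0453,0.0853,0,0],[0.045,-0.0453,0.0853,0,0],[0.045,-0.0453,0.0853,0,0],[0.045,-0.0453,0.0853,0,0],[0.045,-0.0453,0.0853,0,0],[0.045,-0.0453,0.0853,0,0],[0.045,-0.0453,0.0853,0,0],[0.045,-0.0453,0.0853,0,0],[0.045,0,0,0,0],[0.045,0,0,0,0]],
])

```text
time: 16.65
tool_pos: [0.4971, -0.3609, 0.1846]
ee_rot: [-3.138, 0.004, -0.003]
wrist_force: [0.2, 1.1, -2.1]
width: 0.0554
finger_force: 30.0
```

run_rows([
  [[0.045,0,0,0.0667,0],[0.045,0,0,0.1,0],[0.045,0,0,0.1,0],[0.045,0,0,0.1,0],[0.045,0,0,0.0667,0],[0.045,0,0,0.0233,0],[0.045,0,0,0,0],[0.045,0,0,0,0]],
])

```text
time: 17.32
tool_pos: [0.4991, -0.359, 0.0497]
ee_rot: [-3.14, 0.001, 0.001]
wrist_force: [-0.2, 0.6, -2.6]
width: 0.0556
finger_force: 30.0
```

Converted, 0.001 m is 0.0033.

run_rows([
  [[0.045,0,0,0.0033,0],[0.045,0,0,0,0],[0.045,0,0,0,0]],
])

```text
time: 17.57
tool_pos: [0.4991, -0.3603, 0.0496]
ee_rot: [3.141, -0.0, 0.0]
wrist_force: [0.1, -1.1, -1.8]
width: 0.0554
finger_force: 30.0
```

run_rows([
  [[0.045,0,0,0.0033,0],[0.045,0,0,0,0],[0.045,0,0,0,0]],
])

```text
time: 17.82
tool_pos: [0.4988, -0.3605, 0.0485]
ee_rot: [3.142, -0.0, -0.0]
wrist_force: [-0.8, 0.4, -2.5]
width: 0.0556
finger_force: 30.0
```

run_rows([
  [[0.045,0,0,0.0033,0],[0.045,0,0,0,0],[0.045,0,0,0,0]],
])

```text
time: 18.07
tool_pos: [0.4988, -0.3605, 0.0474]
ee_rot: [3.142, 0.0, -0.0]
wrist_force: [-0.3, -0.1, -2.7]
width: 0.056
finger_force: 30.0
```

Converted, 0.001 m is 0.0033.

run_rows([
  [[0.045,0,0,0.0033,0],[0.045,0,0,0,0],[0.045,0,0,0,0],[0.045,0,0,0,0]],
])

```text
time: 18.4
tool_pos: [0.4989, -0.3605, 0.0473]
ee_rot: [3.141, -0.001, -0.0]
wrist_force: [-1.8, 0.5, 3.6]
width: 0.0555
finger_force: 30.0
```

Contact. Release and go above white.

Converted, -0.04 m is -0.1333, -0.0197 m is -0.0657.

run_rows([
  [[0.094,0,0,0,0],[0.094,0,0,0,0],[0.094,0,0,0,0],[0.094,0,0,0,0],[0.094,0,0,0,0],[0.094,0,0,-0.0333,0],[0.094,0,0,-0.1,0],[0.094,0,0,-0.1333,0],[0.094,0,0,-0.1333,0],[0.094,0,0,-0.1267,0],[0.094,0.0917,-0.0657,0,0],[0.094,0.0917,-0.0657,0,0],[0.094,0.0917,-0.0657,0,0],[0.094,0.0917,-0.0657,0,0],[0.094,0.0917,-0.0657,0,0],[0.094,0,0,0,0],[0.094,0,0,0,0],[0.094,0,0,0,0]],
])

```text
time: 19.9
tool_pos: [0.6361, -0.2622, 0.2048]
ee_rot: [3.141, 0.0, -0.0]
wrist_force: [0.9, 0.6, -0.1]
width: 0.0943
finger_force: 0.0
```

run_rows([
  [[0.094,0,0,0.0667,0],[0.094,0,0,0.0667,0],[0.094,0,0,0.0667,0],[0.094,0,0,0.0667,0],[0.094,0,0,0.0667,0],[0.094,0,0,0.0667,0],[0.094,0,0,0.0667,0],[0.094,0,0,0.0433,0],[0.094,0,0,0.0167,0],[0.094,0,0,0,0],[0.045,0,0,0,0],[0.045,0,0,0,0],[0.045,0,0,0,0],[0.045,0,0,0,0],[0.045,0,0,0,0],[0.045,0,0,0,0],[0.045,0,0,0,0],[0.045,0,0,0,0]],
])

```text
time: 21.4
tool_pos: [0.6365, -0.2619, 0.0468]
ee_rot: [3.141, -0.0, -0.0]
wrist_force: [0.6, 0.5, 1.5]
width: 0.0532
finger_force: 30.0
```

Converted, -0.03 m is -0.1, -0.0232 m is -0.0773.

run_rows([
  [[0.045,0,0,-0.0333,0],[0.045,0,0,-0.1,0],[0.045,0,0,-0.1,0],[0.045,0,0,-0.0333,0],[0.045,0.0103,-0.0773,0,0],[0.045,0.0103,-0.0773,0,0],[0.045,0.0103,-0.0773,0,0],[0.045,0.0103,-0.0773,0,0],[0.045,0.0103,-0.0773,0,0],[0.045,0.0103,-0.0773,0,0],[0.045,0.0103,-0.0773,0,0],[0.045,0.0103,-0.0773,0,0],[0.045,0.0103,-0.0773,0,0],[0.045,0,0,0,0],[0.045,0,0,0.1,0],[0.045,0,0,0.1,0],[0.045,0,0,0.0433,0],[0.045,0,0,0.0133,0],[0.045,0,0,0,0],[0.045,0,0,0,0]],
])

```text
time: 23.07
tool_pos: [0.6647, -0.0538, 0.05]
ee_rot: [3.141, -0.001, -0.001]
wrist_force: [-0.3, 1.2, -0.8]
width: 0.0535
finger_force: 30.0
```

run_rows([
  [[0.045,0,0,0.0033,0],[0.045,0,0,0,0],[0.045,0,0,0,0]],
])

```text
time: 23.32
tool_pos: [0.6648, -0.0534, 0.0494]
ee_rot: [3.141, -0.002, -0.0]
wrist_force: [-0.1, -0.5, -1.8]
width: 0.0539
finger_force: 30.0
```

run_rows([
  [[0.045,0,0,0.0033,0],[0.045,0,0,0,0],[0.045,0,0,0,0]],
])

```text
time: 23.57
tool_pos: [0.6643, -0.0532, 0.0475]
ee_rot: [3.141, -0.0, -0.0]
wrist_force: [-0.6, 0.3, -1.3]
width: 0.0537
finger_force: 30.0
```

Converted, 0.001 m is 0.0033.

run_rows([
  [[0.045,0,0,0.0033,0],[0.045,0,0,0,0],[0.045,0,0,0,0],[0.045,0,0,0,0]],
])

```text
time: 23.9
tool_pos: [0.6643, -0.0532, 0.0465]
ee_rot: [3.141, -0.0, -0.0]
wrist_force: [0.3, -0.5, -1.1]
width: 0.0535
finger_force: 30.0
```

Converted, 0.001 m is 0.0033.

run_rows([
  [[0.045,0,0,0.0033,0],[0.045,0,0,0,0],[0.045,0,0,0,0],[0.045,0,0,0,0]],
])

```text
time: 24.23
tool_pos: [0.6645, -0.0532, 0.0464]
ee_rot: [3.141, -0.001, -0.0]
wrist_force: [-2.0, -0.1, 4.7]
width: 0.0536
finger_force: 30.0
```

Contact. Release and go to brown in the spare dish.

Converted, -0.04 m is -0.1333, -0.026 m is -0.0867.

run_rows([
  [[0.094,0,0,0,0],[0.094,0,0,0,0],[0.094,0,0,0,0],[0.094,0,0,0,0],[0.094,0,0,0,0],[0.094,0,0,-0.0333,0],[0.094,0,0,-0.1,0],[0.094,0,0,-0.1333,0],[0.094,0,0,-0.1333,0],[0.094,0,0,-0.1267,0],[0.094,-0.0867,-0.0437,0,0],[0.094,-0.0867,-0.0437,0,0],[0.094,-0.0867,-0.0437,0,0],[0.094,-0.0867,-0.0437,0,0],[0.094,-0.0867,-0.0437,0,0],[0.094,-0.0867,-0.0437,0,0],[0.094,-0.0867,-0.0437,0,0],[0.094,0,0,0,0],[0.094,0,0,0,0],[0.094,0,0,0,0]],
])

```text
time: 25.9
tool_pos: [0.483, 0.0384, 0.2044]
ee_rot: [3.141, -0.002, -0.0]
wrist_force: [0.2, -0.1, 0.5]
width: 0.0942
finger_force: 0.0
```

run_rows([
  [[0.094,0,0,0.0667,0],[0.094,0,0,0.0667,0],[0.094,0,0,0.0667,0],[0.094,0,0,0.0667,0],[0.094,0,0,0.0667,0],[0.094,0,0,0.0667,0],[0.094,0,0,0.0667,0],[0.094,0,0,0.0433,0],[0.094,0,0,0.0167,0],[0.094,0,0,0,0],[0.04,0,0,0,0],[0.04,0,0,0,0],[0.04,0,0,0,0],[0.04,0,0,0,0],[0.04,0,0,0,0],[0.04,0,0,0,0],[0.04,0,0,0,0],[0.04,0,0,0,0]],
])

```text
time: 27.4
tool_pos: [0.4824, 0.0386, 0.0458]
ee_rot: [3.142, -0.001, -0.0]
wrist_force: [-0.0, 0.3, 1.2]
width: 0.0515
finger_force: 30.0
```

Converted, -0.04 m is -0.1333, -0.03 m is -0.1.

run_rows([
  [[0.04,0,0,-0.0333,0],[0.04,0,0,-0.1,0],[0.04,0,0,-0.1333,0],[0.04,0,0,-0.1333,0],[0.04,0,0,-0.0667,0],[0.04,0,0,0,0],[0.04,0.0473,0.0903,0,0],[0.04,0.0473,0.0903,0,0],[0.04,0.0473,0.0903,0,0],[0.04,0.0473,0.0903,0,0],[0.04,0.0473,0.0903,0,0],[0.04,0.0473,0.0903,0,0],[0.04,0.0473,0.0903,0,0],[0.04,0.0473,0.0903,0,0],[0.04,0.0473,0.0903,0,0],[0.04,0.0473,0.0903,0,0],[0.04,0.0457,0.0893,0,0],[0.04,0,0,0,0],[0.04,0,0,0,0],[0.04,0,0,0,0]],
])

```text
time: 29.07
tool_pos: [0.6372, -0.2586, 0.1837]
ee_rot: [-3.14, 0.003, -0.0]
wrist_force: [0.1, 0.5, -0.3]
width: 0.0516
finger_force: 30.0
```

run_rows([
  [[0.04,0,0,0.0667,0],[0.04,0,0,0.1,0],[0.04,0,0,0.1,0],[0.04,0,0,0.1,0],[0.04,0,0,0.0667,0],[0.04,0,0,0.0233,0],[0.04,0,0,0,0],[0.04,0,0,0.0033,0],[0.04,0,0,0,0],[0.04,0,0,0,0]],
])

```text
time: 29.9
tool_pos: [0.6386, -0.2592, 0.049]
ee_rot: [3.14, -0.002, 0.0]
wrist_force: [0.5, 0.2, -1.7]
width: 0.0516
finger_force: 30.0
```

run_rows([
  [[0.04,0,0,0.0033,0],[0.04,0,0,0,0],[0.04,0,0,0,0]],
])

```text
time: 30.15
tool_pos: [0.638, -0.2594, 0.0467]
ee_rot: [3.141, -0.0, -0.0]
wrist_force: [-0.2, 0.2, -0.8]
width: 0.0517
finger_force: 30.0
```

Converted, 0.001 m is 0.0033.

run_rows([
  [[0.04,0,0,0.0033,0],[0.04,0,0,0,0],[0.04,0,0,0,0],[0.04,0,0,0,0]],
])

```text
time: 30.48
tool_pos: [0.6381, -0.2594, 0.0456]
ee_rot: [3.141, -0.0, -0.0]
wrist_force: [-0.2, -0.8, -0.5]
width: 0.0514
finger_force: 30.0
```

run_rows([
  [[0.04,0,0,0,0]],
])

```text
time: 30.57
tool_pos: [0.6381, -0.2594, 0.0456]
ee_rot: [3.141, -0.0, -0.0]
wrist_force: [0.2, 0.6, 0.3]
width: 0.0517
finger_force: 30.0
```

One more step down for clear contact.

Converted, 0.001 m is 0.0033.

run_rows([
  [[0.04,0,0,0.0033,0],[0.04,0,0,0,0],[0.04,0,0,0,0],[0.04,0,0,0,0]],
])

```text
time: 30.9
tool_pos: [0.6382, -0.2594, 0.0455]
ee_rot: [3.141, -0.001, -0.0]
wrist_force: [-1.3, 0.5, 4.6]
width: 0.0512
finger_force: 30.0
```

Contact. Release, rise, and pull back to x ≈ 0.40, y ≈ −0.17 for a check with all cameras.

Converted, -0.04 m is -0.1333, -0.03 m is -0.1.

run_rows([
  [[0.094,0,0,0,0],[0.094,0,0,0,0],[0.094,0,0,0,0],[0.094,0,0,0,0],[0.094,0,0,0,0],[0.094,0,0,-0.0333,0],[0.094,0,0,-0.1,0],[0.094,0,0,-0.1333,0],[0.094,0,0,-0.1333,0],[0.094,0,0,-0.1333,0],[0.094,-0.1,-0.0333,-0.0333,0],[0.094,-0.1,-0.0333,-0.0333,0],[0.094,-0.1,-0.0333,-0.0333,0],[0.094,-0.1,-0.0333,-0.0333,0],[0.094,-0.1,-0.0333,0,0],[0.094,-0.1,-0.0333,0,0],[0.094,-0.1,-0.0333,0,0],[0.094,-0.1,-0.0667,0,0],[0.094,0,0,0,0],[0.094,0,0,0,0]],
])

```text
time: 32.57
tool_pos: [0.3972, -0.1687, 0.2459]
ee_rot: [3.14, -0.003, -0.0]
wrist_force: [1.3, 0.3, 0.5]
width: 0.094
finger_force: 0.0
```

```bash
python3 - <<'E'
from h import *
w=Cam("wrist");s=Cam("side");sc=Cam("scene")
cv2.imwrite("pics/end.png",np.hstack([cv2.resize(i,(400,300)) for i in (w.img,s.img)]))
D=dict(brown=(.638,-.259),white=(.6645,-.0535),blue=(.4955,-.1705),orange=(.499,-.360))
for k,p in D.items():
    print(k,[(fit([c],[*p,.006],.05,.006)[0]).round(4) for c in (w,s)],[(a.round(4),round(q,1)) for a,q in [fit([c],[*p,CAP[k][1]],*CAP[k]) for c in (w,s)]])
E
```

```text
brown [array([ 0.6391, -0.2586]), array([ 0.6383, -0.2591])] [(array([ 0.626, -0.271]), np.float64(0.0)), (array([ 0.6405, -0.2658]), np.float64(8.8))]
white [array([ 0.6635, -0.0529]), array([ 0.6654, -0.0569])] [(array([ 0.6525, -0.0655]), np.float64(0.0)), (array([ 0.6649, -0.0531]), np.float64(23.6))]
blue [array([ 0.4955, -0.1705]), array([ 0.496 , -0.1719])] [(array([ 0.4948, -0.1705]), np.float64(24.0)), (array([ 0.4947, -0.17  ]), np.float64(24.4))]
orange [array([ 0.5009, -0.3582]), array([ 0.498 , -0.3582])] [(array([ 0.5006, -0.3606]), np.float64(24.6)), (array([ 0.4983, -0.3609]), np.float64(20.4))]
```

View pics/end.png

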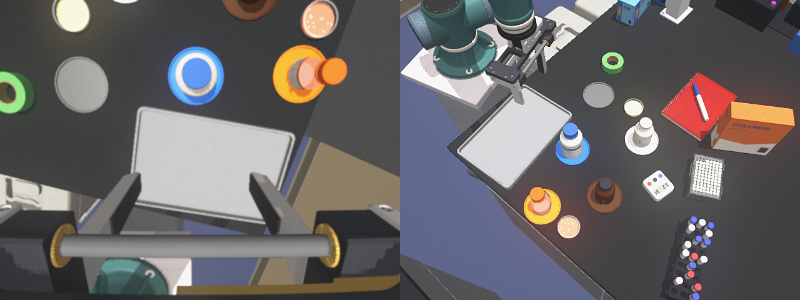

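All four bottles are upright and centred in their own dishes: side panel brown (604,190), white (642,135), blue (572,143) and orange (541,205). The spare is empty and the gripper is clear.

```bash
python3 -c "
from bench import robot
print(robot.close_job())"
```

```text
the job is handed in; nothing more can be done
None
```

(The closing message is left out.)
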